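# Push the wide washer over the lip into its nest

### The arm

A 6-joint arm with a two-finger parallel gripper is mounted at the origin on a cart in front of the work surface, level with it; the furniture and walls round the work are solid. World frame = base frame: x ahead of the robot, y to its left, z up, the work surface at z = 0. Lengths are in m, angles in rad, forces in N, time in s.
With the tool pointing down it reaches from about 0.375 to 0.825 m from the base axis. Payload 5.5 kg.
Tool frame: the origin (TCP) lies midway between the tips of the shut fingers; the grasp point (between the pads) lies 19 mm behind it; z points along the fingers, y is the direction in which the jaws open and shut (so a half turn about z gives the same grasp; the last joint's range is limited). The gripper opens to 85 mm and grips with 20 to 120 N. Pads are 22 mm wide; open, the fingers measure 114 mm over their backs; the gripper's body (76 mm by 85 mm) begins 54 mm behind the grasp point. The pads swing forward as they close: fully open they stand 13 mm farther back than shut.
Start: joints at [-1.332, 0.314, -0.047, 1.21, 0, 1.571], TCP at [0.142, -0.583, 0.231] pointing down, gripper open.
Joint ranges: [-2.67, 2.67], [-0.69, 1.73], [-1.03, 1.25], [-2.08, 2.16], [-1.42, 1.45], [-3.14, 3.14]. Speed limits (rad/s): [2.39, 2.39, 3.01, 3.14, 3.14, 3.14].

### API

Orientations are given as a unit quaternion [w, x, y, z].
In Python, from plant import * gives the robot as it stands.
- The arm moves only by the shell command python3 -m crank 'ROWS' [OPENING]. ROWS is JSON, a list of rows, each a list of 2 entries, a list of its own where there are three numbers: the shift along the world's x, y, z in mm, then the turn about the world's z in rad. In form: [[[dx, dy, dz], roll], ...]. A call has 1 to 10 rows; each row is the pose to reach, as a shift and turn from the pose measured when the call began; what a row does not reach only later rows make up. A row lasts 1/12 s, in which the tool goes at most 41.7 mm and 7.16 degrees, less where a joint would pass 70% of its speed; a pose out of reach is approached as far as the arm can. A call with a gripper value outside its range is refused whole. OPENING is the finger opening in mm, from 0 to 85.4, set as the call begins (- or left out, the last holds). The fingers move at their own pace and stop on an object; the grip force is fixed at half the most. Time passes only in rows, so rows that repeat a pose let the fingers close. It gives the time, the measured TCP pose, the force and the opening at its end, in the units of the state.
- state(): the state, without advancing time (a new reading comes with each control period).
- read_camera(name): name is "scene" or "side" or "wrist"; returns a dict with "img" (420x560x3 uint8, red, green, blue), "fx", "fy", "cx", "cy" (pixels), "pose" (4x4, takes a point from camera to world coordinates); the wrist camera has in their place "hand_eye" (4x4, takes a point from camera to tool coordinates, whose origin is the TCP and whose axes are the flange's). Camera axes: x right, y down, z forward; pixel columns grow to the right and rows downward; lengths in m; the calibration is good to about 2 mm. A picture is of the moment at which its call begins: read the wrist's pose just before it. There is no depth.
- job_done(): hands the job in, once; it reports no verdict.
The state is a dict: "t": time; "q": joint angles; "qvel": joint speeds; "joint_torque": joint torques, N m; "position": TCP position; "tcp_rot": TCP orientation; "force": force on the tool from outside, world axes, zero at the start; "torque": the same for the moment, N m; "grip_width": finger opening in m.
Only numpy, scipy, OpenCV 4.12 (cv2) and the standard library are available. Lean on these libraries where they do the work, as an engineer would, in place of code of your own. Each camera call takes 0.05 s, during which the arm holds its last target.

### The job

The next torque test needs the wide steel washer in its nest: push it along its lane of the loading tray, over the raised lip, so that it drops and lies flat in the pocket at the end of that lane. Slide it, do not pick it up, and leave the small washer in the other lane where it is.

Things in the scene. Friction and masses are not known exactly. Their poses are not given: they have to be found in the camera images.
- tray: Fixed aluminium tray, 240 (x) x 176 mm; origin: centre of underside, x along the lanes to the pockets. 2 lanes 76 mm wide, centred at y = +42 and -42; rails 24 mm high. Deck 16 mm high, x -120 (open end) to 18; dark steel lip ramps up over x 18-32 to a crest 20 mm high at x 32-36, then drops sheer; pocket x 36-110 (centre 73), floor 6 mm high; end stop 30 mm high. Heights are above the worktop.
- wide_washer: Wide washer: flat dark steel ring, 64 mm outside, 24 mm bore, 10 mm thick, 0.13-0.21 kg, loose, oiled (friction about 0.25), flat on the deck in either lane. Origin: centre of its underside, z its axis. Pushed from behind it rides up the lip, tips nose down into the pocket as its middle passes the crest, and drops flat when its rear edge is past tray x = 36.
- small_washer: Small washer: same form, 42 mm outside, 18 mm bore, 10 mm thick, loose, oiled, flat on the deck in the other lane. Origin: centre of its underside. It stays where it is.
There are look-alikes about, which are no part of the job. What is shaped like the wide_washer but pink is not meant.

How it is judged:
By the outcome, as a careful person would: the job done as asked, in the order asked, and still so for the second after the job is handed in, with the robot touching nothing.
It also fails if it takes over 38 s, if anything falls off the work surface, if the arm or the gripper's body presses on something with over 40 N, if the wrist force passes 120 N, or if a joint passes its speed limit or range.

## Working session

There is one attempt and no reset: what is moved stays moved. The work goes in short steps, Python scripts to look and compute and a shell command to move; the robot and the scene stay as the last step left them, time stands still between calls to the robot, and variables do not carry over. Pictures are saved under pics/ and viewed, and the job is handed in when it is done.

```bash
mkdir -p pics; python3 - <<'E'
from plant import *
import cv2
s=state();print(s['t'],s['position'],s['tcp_rot'],s['grip_width'])
for n in("scene","side"):
    c=read_camera(n);cv2.imwrite(f"pics/{n}0.png",c["img"][:,:,::-1]);print(n,c["fx"],c["fy"],c["cx"],c["cy"]);print(c["pose"])
E
```

```text
0.0 [ 0.14178841 -0.58243866  0.2304557 ] [-8.18921767e-04  9.92881586e-01  1.19102795e-01 -1.02024601e-04] 0.08558533470580211
scene 444.8751466713977 444.8751466713977 277.2231156486624 212.4518907477081
[[ 0.44858222 -0.38768431  0.80527937 -0.17455262]
 [-0.8936672  -0.20619176  0.39855225 -0.49821219]
 [ 0.01152952 -0.89843521 -0.43895471  0.43169515]
 [ 0.          0.          0.          1.        ]]
side 508.49917154189313 508.49917154189313 281.8824644777843 209.24694872690168
[[ 0.90833881 -0.1264338   0.39866666  0.1704882 ]
 [-0.41784635 -0.31542828  0.85200319 -0.89410313]
 [ 0.01802874 -0.94048897 -0.33934564  0.35504377]
 [ 0.          0.          0.          1.        ]]
```

View pics/scene0.png

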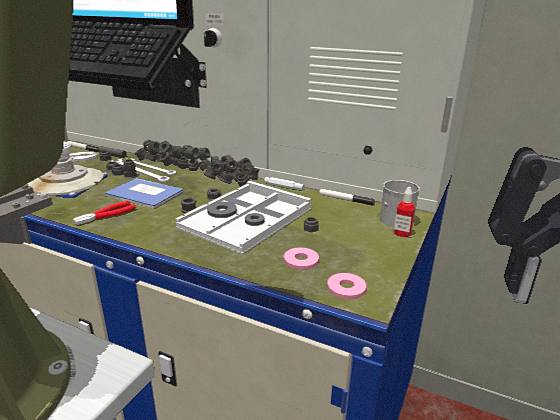

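View pics/side0.png

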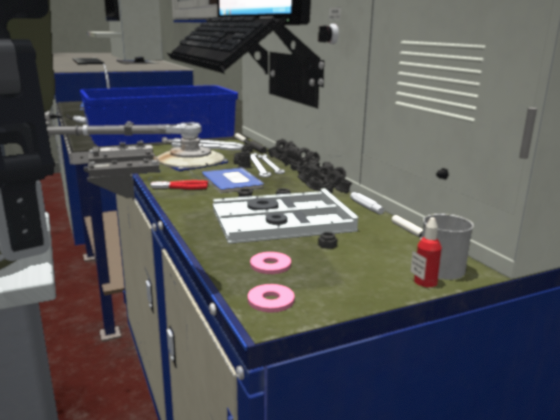

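The scene picture shows the tray at about (245,215). There are two dark rings in its lanes, the bigger at scene (222,208) / side (263,203) and the smaller at scene (256,219) / side (276,217). The pink rings at scene (301,258) and (347,286) are look-alikes. I'll enlarge a crop to confirm which is which.

```bash
python3 - <<'E'
import cv2
a=cv2.imread("pics/scene0.png")[170:260,165:325];cv2.imwrite("pics/sc.png",cv2.resize(a,None,fx=5,fy=5,interpolation=cv2.INTER_CUBIC))
a=cv2.imread("pics/side0.png")[175:250,200:365];cv2.imwrite("pics/si.png",cv2.resize(a,None,fx=4.8,fy=4.8,interpolation=cv2.INTER_CUBIC))
E
```

```text
(no output)
```

View pics/sc.png

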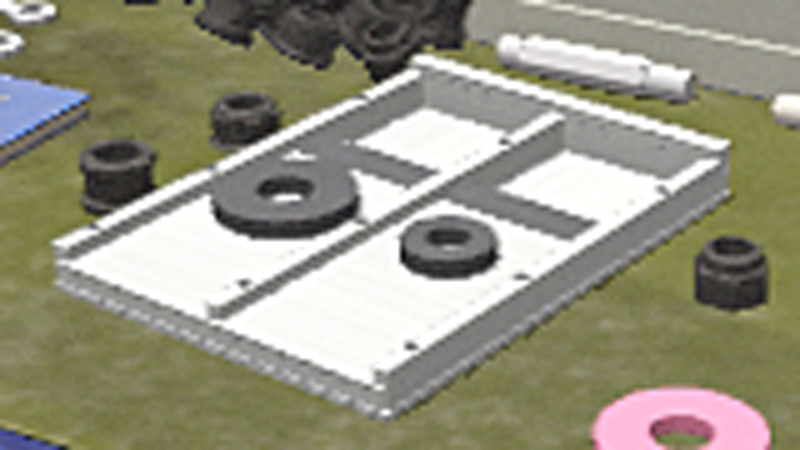

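View pics/si.png

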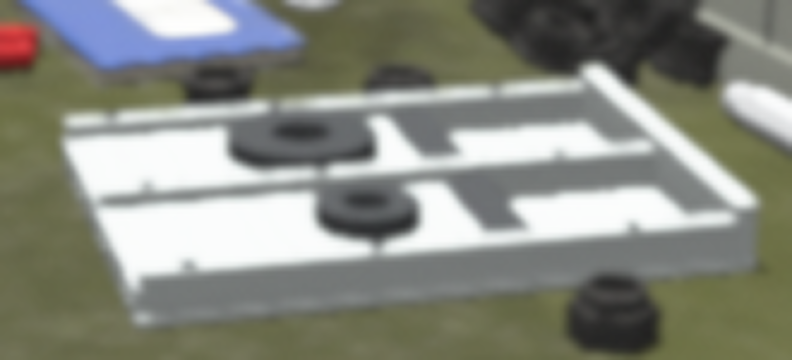

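```bash
cat > h.py <<'E'
import numpy as np
K={"scene":(444.875,277.223,212.452,np.array([[0.44858222,-0.38768431,0.80527937,-0.17455262],[-0.8936672,-0.20619176,0.39855225,-0.49821219],[0.01152952,-0.89843521,-0.43895471,0.43169515],[0,0,0,1]])),
"side":(508.499,281.882,209.247,np.array([[0.90833881,-0.1264338,0.39866666,0.1704882],[-0.41784635,-0.31542828,0.85200319,-0.89410313],[0.01802874,-0.94048897,-0.33934564,0.35504377],[0,0,0,1]]))}
def proj(n,P):
    f,cx,cy,T=K[n];p=(np.atleast_2d(P)-T[:3,3])@T[:3,:3];return np.c_[f*p[:,0]/p[:,2]+cx,f*p[:,1]/p[:,2]+cy]
def ray(n,uv,z):
    f,cx,cy,T=K[n];d=T[:3,:3]@np.array([(uv[0]-cx)/f,(uv[1]-cy)/f,1]);o=T[:3,3];return o+d*(z-o[2])/d[2]
def tw(p,P):
    P=np.atleast_2d(P)/1000.;c,s=np.cos(p[2]),np.sin(p[2]);return np.c_[p[0]+c*P[:,0]-s*P[:,1],p[1]+s*P[:,0]+c*P[:,1],P[:,2]]
def wt(p,P):
    c,s=np.cos(p[2]),np.sin(p[2]);d=np.array(P[:2])-p[:2];return np.array([c*d[0]+s*d[1],-s*d[0]+c*d[1]])*1000
E
python3 - <<'E'
from h import *
from scipy.optimize import least_squares
o=[("scene",(243,253),(-120,-88,0)),("scene",(176.6,227),(-120,88,0)),("scene",(248,181.6),(120,88,30)),("scene",(310.6,199.4),(120,-88,30)),("scene",(310.6,210),(120,-88,0)),
("side",(229.2,242.3),(-120,-88,0)),("side",(357.7,230.8),(120,-88,0)),("side",(357.7,218.1),(120,-88,30)),("side",(322.9,188.5),(120,88,30))]
f=lambda p:np.concatenate([proj(n,tw(p,P))[0]-uv for n,uv,P in o])
r=least_squares(f,[.5,-.2,.3],loss='soft_l1');p=r.x;print(p,np.round(f(p).reshape(-1,2),1))
for n,uv in(("scene",(222.2,208)),("side",(262.9,202.1))):
    w=ray(n,uv,.026);print(w,wt(p,w))
for n,uv in(("scene",(254.5,217.8)),("side",(276,216.7))):
    w=ray(n,uv,.026);print('small',w,wt(p,w))
E
```

```text
[ 0.5604312  -0.06007113 -0.14573073] [[-0.2  1.6]
 [-0.7  1.1]
 [ 0.4 -2.1]
 [ 0.2 -2.2]
 [-0.4 -0.6]
 [-0.2  1.9]
 [-0.5  0.7]
 [ 0.6 -1.8]
 [ 1.1 -0.4]]
[ 0.53423402 -0.01751115  0.026     ] [-32.09985487  38.30461348]
[ 0.5395407  -0.01608126  0.026     ] [-27.05707052  40.48996535]
small [ 0.52604904 -0.10028637  0.026     ] [-28.17783125 -44.78177932]
small [ 0.5302328  -0.10048662  0.026     ] [-24.00933976 -44.37236187]
```

```bash
python3 -m crank '[[[17,29,0],-0.04],[[34,58,0],-0.08],[[51,87,0],-0.12],[[68,116,0],-0.16],[[85,145,0],-0.2],[[102,174,0],-0.24],[[119,203,0],-0.28],[[136,232,0],-0.32],[[153,261,0],-0.36],[[170,290,0],-0.385]]' 24
```

```text
t: 0.93
position: [0.312, -0.2908, 0.2303]
tcp_rot: [-0.001, 0.997, -0.074, -0.0]
force: [-0.1, -0.8, -0.7]
grip_width: 0.0243
```

```bash
python3 -m crank '[[[16,28,0],0],[[32,57,0],0],[[48,85,0],0],[[64,114,0],0],[[80,142,0],0],[[96,171,0],0],[[112,199,0],0],[[128,228,0],0],[[144,256,0],0],[[160,285,0],0]]'
python3 - <<'E'
from plant import *
import cv2,pickle
s=state();c=read_camera("wrist");cv2.imwrite("pics/w1.png",c["img"][:,:,::-1])
pickle.dump((s,c),open("w1.pkl","wb"));print(s['t'],s['position'],s['tcp_rot'],c['hand_eye'],c['fx'],c['cx'],c['cy'])
E
```

```text
t: 1.77
position: [0.4666, -0.0411, 0.2301]
tcp_rot: [-0.014, 0.998, -0.054, 0.0]
force: [0.4, -0.9, -0.2]
grip_width: 0.0241
1.7667 [ 0.46663619 -0.04107392  0.23012156] [-1.42381361e-02  9.98462160e-01 -5.35771474e-02  2.80757388e-04] [[ 3.52947257e-04 -9.55786155e-01 -2.94062409e-01  7.47972801e-02]
 [ 9.99999896e-01  2.52409491e-04  3.79843598e-04  8.03046119e-05]
 [-2.88825109e-04 -2.94062513e-01  9.55786145e-01 -1.42996507e-01]
 [ 0.00000000e+00  0.00000000e+00  0.00000000e+00  1.00000000e+00]] 309.2988918951971 276.5217148886594 214.7053679730634
```

View pics/w1.png

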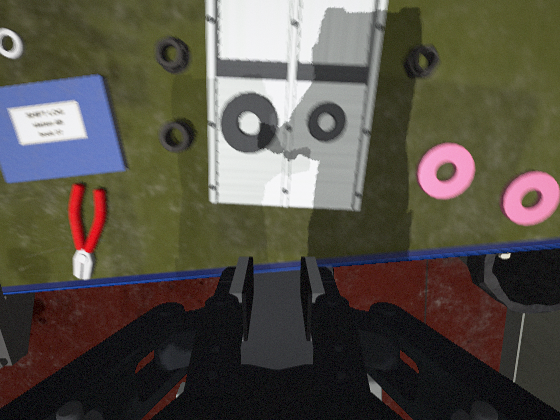

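The wrist view shows the tray's open end at row ~205. The wide washer is at (250,122) in the left lane, the small one is at (326,123), and the lip is at row ~72. The arm was still settling, so I'll go further and look again.

```bash
python3 -m crank '[[[5,35,-20],-0.03],[[5,35,-20],-0.04],[[5,35,-20],-0.04],[[5,35,-20],-0.04]]'
python3 - <<'E'
from plant import *
import cv2,pickle
s=state();c=read_camera("wrist");cv2.imwrite("pics/w2.png",c["img"][:,:,::-1])
cv2.imwrite("pics/w2c.png",cv2.resize(c["img"][0:240,150:410,::-1],None,fx=3,fy=2.5,interpolation=cv2.INTER_CUBIC))
pickle.dump((s,c),open("w2.pkl","wb"));print(s['t'],s['position'],s['tcp_rot'],s['qvel'])
E
```

```text
t: 2.15
position: [0.47, -0.0353, 0.2103]
tcp_rot: [-0.027, 0.998, -0.056, 0.001]
force: [-0.2, 0.1, 1.0]
grip_width: 0.0241
2.15 [ 0.47002811 -0.03525118  0.21028949] [-0.02694102  0.99807181 -0.05590768  0.00108364] [ 0.00334818 -0.01229669  0.00928341 -0.00432583  0.00338122 -0.00053639]
```

View pics/w2c.png

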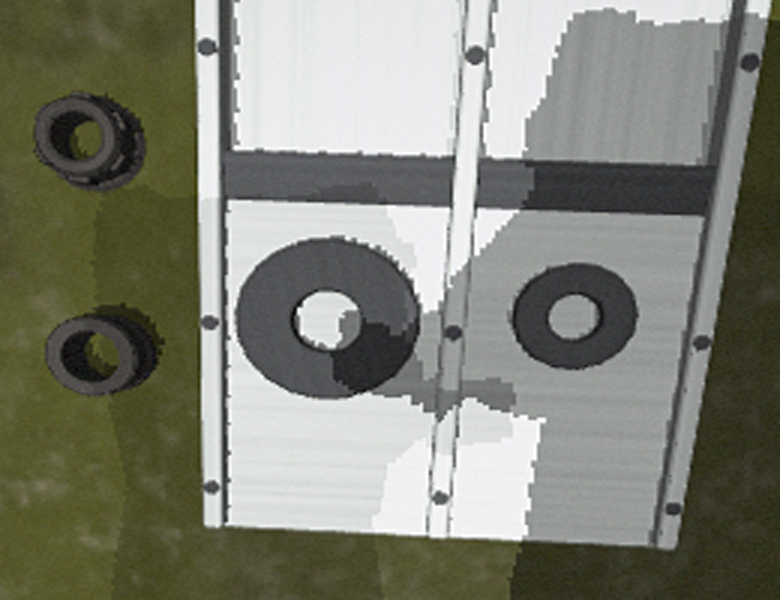

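```bash
python3 - <<'E'
from plant import *
import numpy as np
from scipy.spatial.transform import Rotation as R
s=state();print(np.round(s['q'],3),np.round(s['joint_torque'],1),s['force'],s['torque'])
w=s['tcp_rot'];print(np.round(R.from_quat([w[1],w[2],w[3],w[0]]).as_matrix(),3))
E
```

```text
[-0.112  0.083 -0.381  1.107  0.054  3.141] [  0.1 -37.9  32.8   0.    0.2   0. ] [-0.22562308 -0.43012392 -0.00702648] [-0.05602151 -0.01030402  0.0606724 ]
[[ 0.994 -0.111  0.006]
 [-0.111 -0.992  0.054]
 [ 0.    -0.054 -0.999]]
```

Joint 6 has reached its limit, so I'll use the half-turn equivalent by turning the tool about +3.1 rad.

```bash
python3 -m crank '[[[0,0,0],0.12],[[0,0,0],0.24],[[0,0,0],0.36],[[0,0,0],0.48],[[0,0,0],0.6],[[0,0,0],0.72],[[0,0,0],0.84],[[0,0,0],0.96],[[0,0,0],1.08],[[0,0,0],1.2]]'
python3 - <<'E'
from plant import *
import numpy as np
from scipy.spatial.transform import Rotation as R
s=state();print(np.round(s['q'],3))
w=s['tcp_rot'];print(np.round(R.from_quat([w[1],w[2],w[3],w[0]]).as_matrix(),3))
E
```

```text
t: 3.03
position: [0.4705, -0.0359, 0.2116]
tcp_rot: [-0.023, 0.854, 0.519, -0.014]
force: [0.7, 0.6, 0.6]
grip_width: 0.0243
[-0.09   0.126 -0.331  1.163  0.02   1.958]
[[ 0.46   0.887 -0.047]
 [ 0.888 -0.459  0.025]
 [ 0.    -0.053 -0.999]]
```

```bash
python3 -m crank '[[[0,3,0],0.12],[[0,6,0],0.24],[[0,9,0],0.36],[[0,12,0],0.48],[[0,15,0],0.6],[[0,18,0],0.72],[[0,21,0],0.84],[[0,24,0],0.96],[[0,27,0],1.08],[[0,30,0],1.2]]'
python3 - <<'E'
from h import *
import pickle
from scipy.optimize import least_squares
from scipy.spatial.transform import Rotation as R
s,c=pickle.load(open("w2.pkl","rb"))
T=np.eye(4);w=s['tcp_rot'];T[:3,:3]=R.from_quat([w[1],w[2],w[3],w[0]]).as_matrix();T[:3,3]=s['position']
K["wrist"]=(c['fx'],c['cx'],c['cy'],T@c['hand_eye'])
px=lambda u,v:(150+u/3,v/2.5)
# rail tops z24: outer left bottom corner, right bottom corner; lip edges
for nm,uv,z in [("open L top",(204,526),.024),("open R top",(677,548),.024),("mid rail",(440,538),.024),("wide bore",(327,320),.026),("wide left",(236,318),.026),("wide right",(419,318),.026),("wide top",(328,237),.026),("wide bot",(328,399),.026),("small",(574,317),.026),
 ("lip rampstart L",(228,198),.016),("crest L",(228,152),.020),("lip start R",(704,214),.016),("crest R",(714,166),.020)]:
    print(nm,np.round(ray("wrist",px(*uv),z)*1000,1))
E
```

```text
t: 3.87
position: [0.4708, -0.0064, 0.2126]
tcp_rot: [-0.01, 0.409, 0.912, -0.024]
force: [0.9, 0.7, -0.4]
grip_width: 0.0241
open L top [455.8  42.4  24. ]
open R top [ 429.  -130.6   24. ]
mid rail [441.8 -44.7  24. ]
wide bore [539.1 -15.1  26. ]
wide left [543.3  15.9  26. ]
wide right [536.4 -46.3  26. ]
wide top [570.5 -19.5  26. ]
wide bot [507.2 -11.4  26. ]
small [531.1 -98.1  26. ]
lip rampstart L [589.9  13.3  16. ]
crest L [605.9   9.9  20. ]
lip start R [ 565.4 -143.9   16. ]
crest R [ 582.1 -146.2   20. ]
```

```bash
python3 -m crank '[[[3,0,-20],0.12],[[6,0,-40],0.24],[[9,-1,-65],0.36],[[12,-1,-90],0.48],[[13,-1,-115],0.6],[[13,-1,-140],0.69],[[13,-1,-150],0.69],[[13,-1,-150],0.69],[[13,-1,-150],0.69]]'
python3 - <<'E'
from plant import *
import cv2
import numpy as np
from scipy.spatial.transform import Rotation as R
s=state();w=s['tcp_rot'];print(np.round(s['position'],4),s['grip_width'],np.round(R.from_quat([w[1],w[2],w[3],w[0]]).as_matrix(),3))
c=read_camera("wrist")["img"];a=read_camera("side")["img"][130:260,160:380]
cv2.imwrite("pics/w3.png",c[:,:,::-1]);cv2.imwrite("pics/s3.png",cv2.resize(a[:,:,::-1],None,fx=3.6,fy=3.6))
E
```

```text
t: 4.62
position: [0.484, -0.0078, 0.0633]
tcp_rot: [-0.002, 0.078, 0.997, -0.026]
force: [0.5, -0.0, -0.5]
grip_width: 0.024
[ 0.484  -0.0078  0.0633] 0.024048257815057705 [[-0.988  0.156 -0.007]
 [ 0.156  0.986 -0.052]
 [-0.001 -0.052 -0.999]]
```

View pics/w3.png

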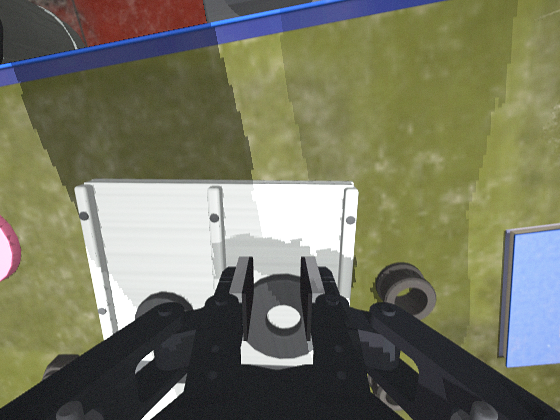

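View pics/s3.png

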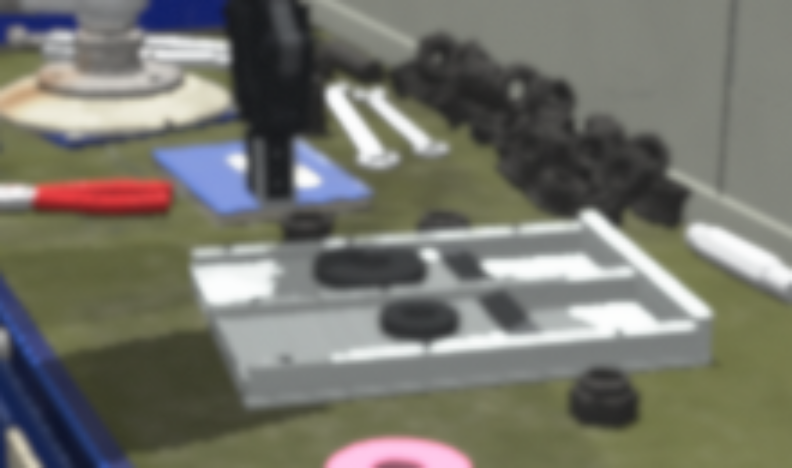

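The side view shows the fingers behind the washer (fingertips near crop (270,195)). In the wrist view the washer (284,316) is centred between the fingers. Next I descend.

```bash
python3 -m crank '[[[0,0,-15],0],[[0,0,-28],0],[[0,0,-36],0],[[0,0,-41],0],[[0,0,-41],0],[[0,0,-41],0]]'
python3 - <<'E'
from plant import *
import cv2
c=read_camera("wrist")["img"];a=read_camera("side")["img"][130:260,160:380]
cv2.imwrite("pics/w4.png",c[:,:,::-1]);cv2.imwrite("pics/s4.png",cv2.resize(a[:,:,::-1],None,fx=3.6,fy=3.6))
E
```

```text
t: 5.22
position: [0.4856, -0.0077, 0.0237]
tcp_rot: [-0.0, 0.078, 0.997, -0.026]
force: [-0.4, 0.3, 0.3]
grip_width: 0.024
```

View pics/w4.png

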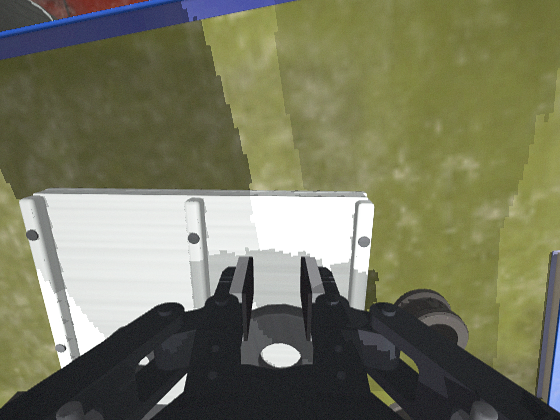

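View pics/s4.png

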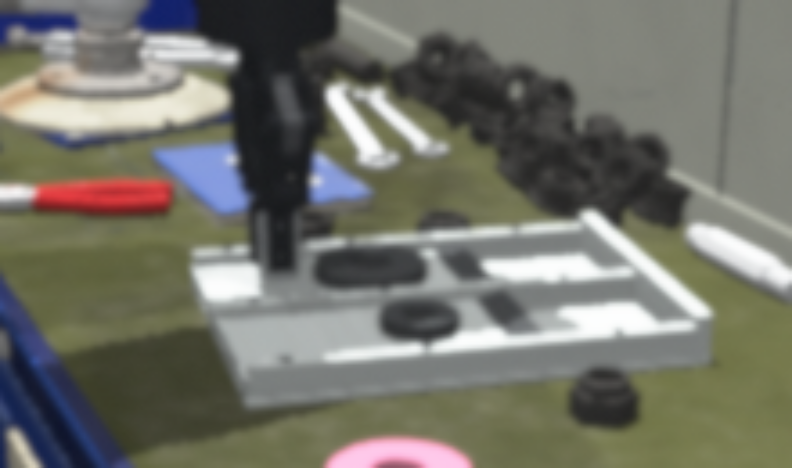

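```bash
python3 -m crank '[[[0,0,-4],0],[[0,0,-5],0],[[6,-1,-5],0],[[12,-2,-5],0],[[18,-3,-5],0],[[24,-4,-5],0],[[30,-4.5,-5],0],[[36,-5.5,-5],0],[[42,-6.5,-5],0],[[42,-6.5,-5],0]]'
python3 - <<'E'
from plant import *
import cv2
c=read_camera("wrist")["img"];a=read_camera("side")["img"][130:260,160:380]
cv2.imwrite("pics/w5.png",c[:,:,::-1]);cv2.imwrite("pics/s5.png",cv2.resize(a[:,:,::-1],None,fx=3.6,fy=3.6))
E
```

```text
t: 6.15
position: [0.5298, -0.0144, 0.0191]
tcp_rot: [0.001, 0.078, 0.997, -0.026]
force: [0.3, 0.4, 0.2]
grip_width: 0.0238
```

View pics/w5.png

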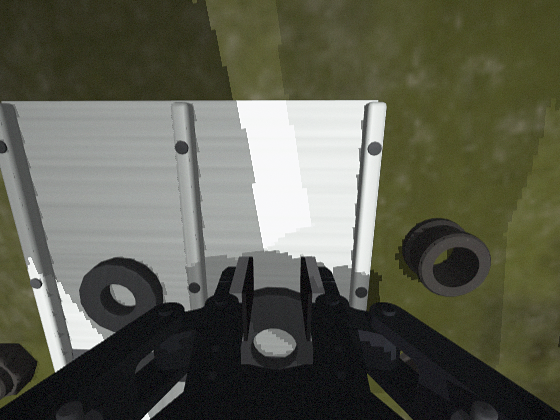

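View pics/s5.png

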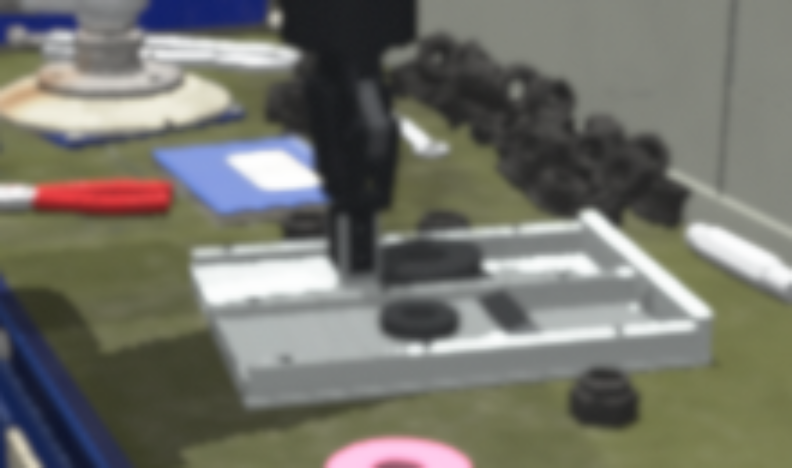

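The wide washer has moved onto the lip (side crop (435,258)). The fingers stay behind it, and the small washer is unmoved at (418,318).

```bash
python3 -m crank '[[[5,-0.8,0],0],[[10,-1.5,0.5],0],[[15,-2.3,1],0],[[20,-3,2],0],[[25,-3.8,3],0],[[30,-4.6,4],0],[[34,-5.2,5],0],[[38,-5.8,5],0],[[38,-5.8,5],0]]'
python3 - <<'E'
from plant import *
import cv2
c=read_camera("wrist")["img"];a=read_camera("side")["img"][130:260,160:380]
cv2.imwrite("pics/w6.png",c[:,:,::-1]);cv2.imwrite("pics/s6.png",cv2.resize(a[:,:,::-1],None,fx=3.6,fy=3.6))
E
```

```text
t: 7.0
position: [0.5678, -0.0202, 0.0243]
tcp_rot: [0.001, 0.078, 0.997, -0.026]
force: [0.7, 0.8, -0.5]
grip_width: 0.024
```

View pics/w6.png

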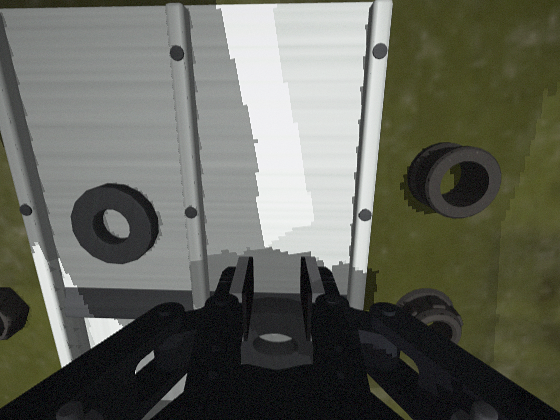

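View pics/s6.png

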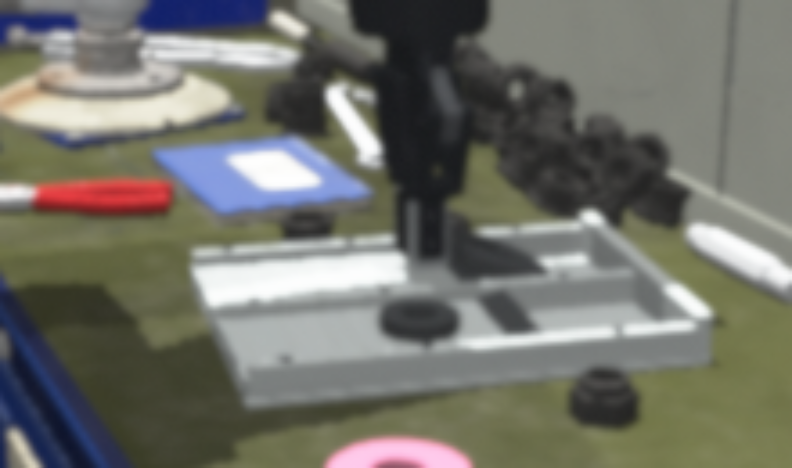

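The washer has tipped nose-down into the pocket (side crop (490,255)). I'll keep pushing until its rear edge clears the crest.

```bash
python3 -m crank '[[[5,-0.8,-0.5],0],[[10,-1.5,-0.5],0],[[15,-2.3,-0.5],0],[[19,-2.9,-0.5],0],[[23,-3.5,-0.5],0],[[26,-4,-0.5],0],[[29,-4.4,-0.5],0],[[31,-4.7,-0.5],0],[[31,-4.7,-0.5],0]]'
python3 - <<'E'
from plant import *
import cv2
c=read_camera("wrist")["img"];a=read_camera("side")["img"][130:260,160:380]
cv2.imwrite("pics/w7.png",c[:,:,::-1]);cv2.imwrite("pics/s7.png",cv2.resize(a[:,:,::-1],None,fx=3.6,fy=3.6))
E
```

```text
t: 7.85
position: [0.5985, -0.0249, 0.0236]
tcp_rot: [0.001, 0.078, 0.997, -0.026]
force: [0.4, -0.2, -0.6]
grip_width: 0.0239
```

View pics/w7.png

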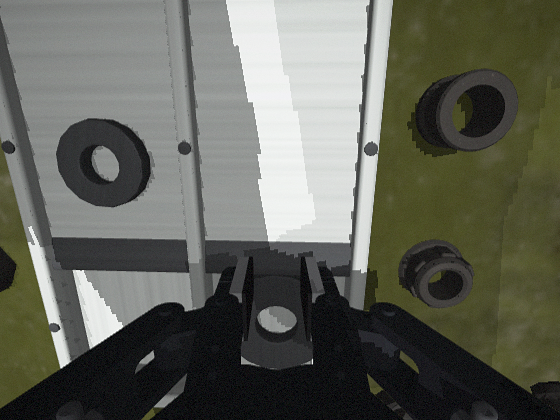

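View pics/s7.png

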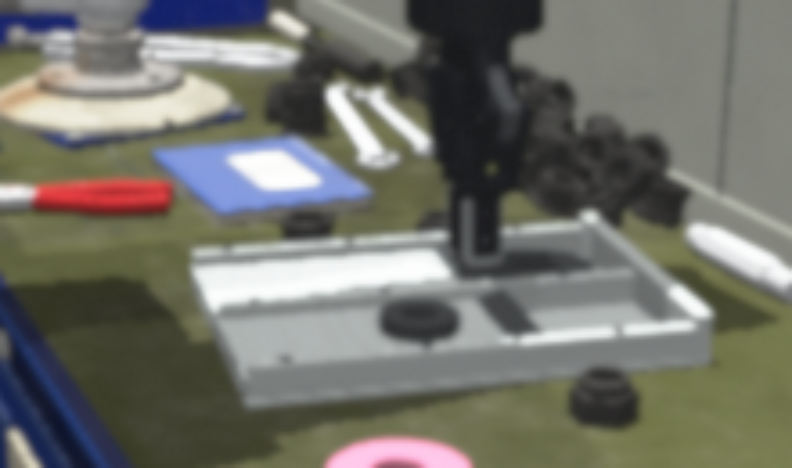

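The washer looks dropped. I'll lift straight up, back away and check.

```bash
python3 -m crank '[[[0,0,15],0],[[0,0,40],0],[[-20,0,70],0],[[-50,0,95],0],[[-80,0,120],0],[[-105,0,140],0],[[-105,0,150],0],[[-105,0,150],0]]'
python3 - <<'E'
from plant import *
from h import *
import cv2
a=read_camera("side")["img"];b=read_camera("scene")["img"]
cv2.imwrite("pics/s8.png",np.vstack([cv2.resize(a[170:250,190:370,::-1],(640,284),interpolation=cv2.INTER_CUBIC),cv2.resize(b[170:260,165:325,::-1],(533,300),interpolation=cv2.INTER_CUBIC)[:, :].repeat(1,0) if 0 else cv2.resize(b[175:255,155:335,::-1],(640,284),interpolation=cv2.INTER_CUBIC)]))
p=(.5605,-.062,-.152)
for n in K:
  for xy in((73,42),(68.,42),(78,42)):print(n,xy,proj(n,tw(p,(*xy,16))))
E
```

```text
t: 8.62
position: [0.4937, -0.0248, 0.1764]
tcp_rot: [0.003, 0.078, 0.997, -0.026]
force: [0.7, 0.7, -0.4]
grip_width: 0.024
scene (73, 42) [[252.49740486 195.86821823]]
scene (68.0, 42) [[251.14609989 196.57607159]]
scene (78, 42) [[253.8390331  195.16543382]]
side (73, 42) [[310.84511399 203.14126809]]
side (68.0, 42) [[308.52210917 203.32305615]]
side (78, 42) [[313.16218719 202.95994422]]
```

View pics/s8.png

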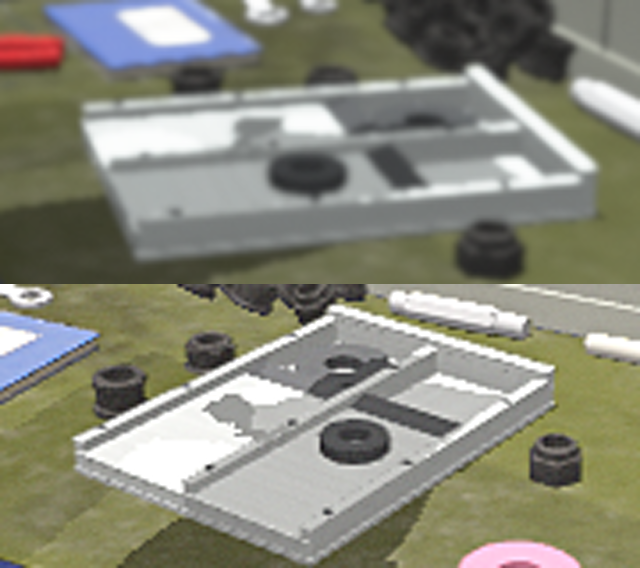

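```bash
python3 -m crank '[[[30,-2,3],0],[[60,-5,6],0],[[90,-8,10],0],[[120,-10,20],0],[[150,-12,20],0],[[180,-12,20],0],[[205,-12,20],0],[[205,-12,20],0],[[205,-12,20],0]]'
python3 - <<'E'
from plant import *
from h import *
import cv2
from scipy.spatial.transform import Rotation as R
s=state();c=read_camera("wrist");T=np.eye(4);w=s['tcp_rot'];T[:3,:3]=R.from_quat([w[1],w[2],w[3],w[0]]).as_matrix();T[:3,3]=s['position']
K["wrist"]=(c['fx'],c['cx'],c['cy'],T@c['hand_eye'])
p=(.5605,-.062,-.152)
print(s['position'],[proj("wrist",tw(p,(x,y,16)))[0].round() for x,y in((73,42),(41,42),(105,42),(73,74),(73,10))],proj("wrist",tw(p,(-28,-43,26))))
cv2.imwrite("pics/w9.png",c["img"][:,:,::-1])
E
```

```text
t: 9.47
position: [0.6994, -0.0367, 0.1901]
tcp_rot: [-0.0, 0.078, 0.997, -0.026]
force: [0.2, -0.1, 0.1]
grip_width: 0.0238
[ 0.69941631 -0.03674243  0.1901393 ] [array([282., 135.]), array([282., 100.]), array([282., 167.]), array([314., 134.]), array([249., 135.])] [[184.61532001  16.71167049]]
```

View pics/w9.png

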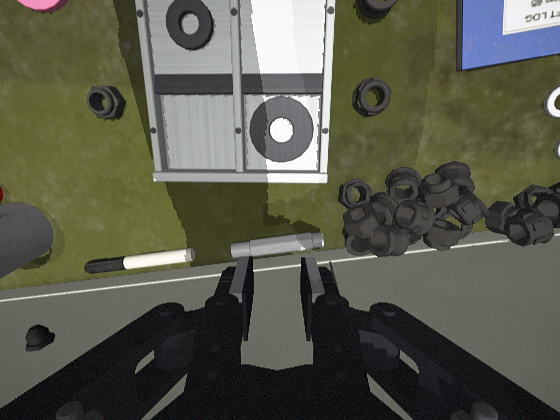

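```bash
python3 - <<'E'
import cv2
cv2.imwrite("pics/w9c.png",cv2.resize(cv2.imread("pics/w9.png")[60:190,220:345],None,fx=4.6,fy=4.6,interpolation=cv2.INTER_CUBIC))
E
```

```text
(no output)
```

View pics/w9c.png

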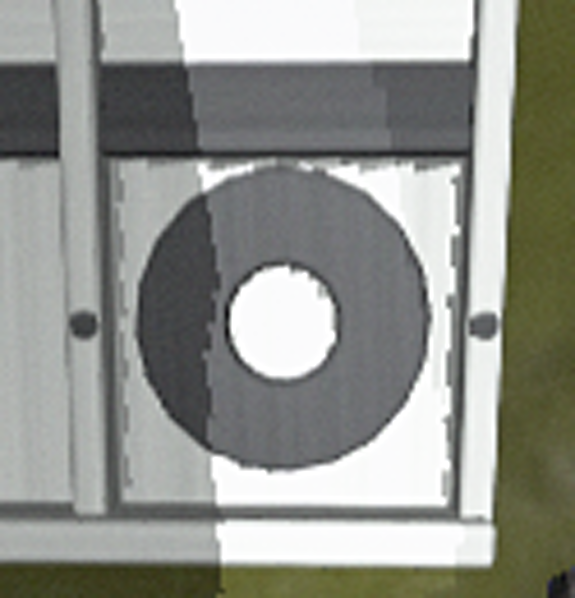

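The washer lies flat in the pocket: it is round at crop centre (283,320), with white floor showing all round and a gap to the lip. The small washer is still on its deck.

```bash
python3 -c "
from plant import *
print(job_done(),state()['t'])"
```

```text
the job is handed in; nothing more can be done
the job is handed in; nothing more can be done
```

The wide steel washer is lying flat in the pocket at the end of its lane (the left one, +y), and I handed the job in at about 9.5 s. I slid it with both fingertips behind its rear edge, up the lip and over the crest, until it tipped and dropped. Then I lifted the tool clear.

- **Final wrist view:** the washer is round and inside the pocket. Floor shows all round it, with a small gap to the lip. The side view agrees.
- **Small washer:** it looks unmoved in its lane. It showed about 6 px from where I predicted, about the same offset as the wide washer, which I put down to calibration.
- **Forces:** readings taken at the end of each move stayed at about 1 N per axis; I have no readings from within the moves.
- **Joint limit:** joint 6 reached its range stop on the approach, at 3.141 rad against the 3.14 listed. I switched to the half-turn equivalent, and the tool kept about 3° of sideways tilt for the rest of the job. It did not affect the push.

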